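# Pull the index plunger of the painting wheel and hold it out

### The arm

A 6-joint arm with a two-finger parallel gripper is mounted at the origin on a cart in front of the work surface, level with it; the furniture and walls round the work are solid. World frame = base frame: x ahead of the robot, y to its left, z up, the work surface at z = 0. Lengths are in m, angles in degrees, forces in N, time in s.
With the tool pointing down it reaches from about 0.25 to 0.725 m from the base axis. Payload 9.7 kg.
Tool frame: the origin (TCP) lies midway between the tips of the shut fingers; the grasp point (between the pads) lies bot.grasp_offset behind it (bot.grasp_offset is the distance from the TCP to the grasp point, in m); x points along the fingers, y is the direction in which the jaws open and shut, and the axes are right-handed (so a half turn about x gives the same grasp; the last joint's range is limited). The gripper opens to 85 mm and grips with 20 to 120 N. Pads are 22 mm wide; open, the fingers measure 114 mm over their backs; the gripper's body (76 mm by 85 mm) begins 54 mm behind the grasp point. The pads swing forward as they close: fully open they stand 13 mm farther back than shut.
Start: joints at [72.938, 4.979, 10.078, 95.1, 0, 90], TCP at [0.161, 0.526, 0.201] pointing down, gripper open.
Joint ranges: [-179.16, 179.16], [-48.56, 103.87], [-65.8, 70.77], [-126.05, 130.52], [-82.76, 87.17], [-180, 180]. Speed limits (degrees/s): [127.2, 127.2, 147.25, 180, 180, 180].

### API

Orientations are given as [roll, pitch, yaw] about the fixed x, y, z axes, in that order (R = Rz(yaw) Ry(pitch) Rx(roll)).
In Python, from workcell import status, camera, bot gives the robot as it stands.
- The arm moves only by the shell command python3 -m jog 'ROWS' [OPENING] [FORCE]. ROWS is text: rows parted by semicolons, each of 4 numbers parted by spaces: the shift along the tool's x, y, z in mm, then the turn about the tool's x in degrees. A call has exactly 8 rows; each row is the pose to reach, as a shift and turn from the pose commanded when the call began, along the tool's axes at that moment; what a row does not reach only later rows make up. A row lasts 1/8 s, in which the tool goes at most 62.5 mm and 10.7 degrees, less where a joint would pass 70% of its speed; a pose out of reach is approached as far as the arm can. A call with a gripper value outside its range is refused whole. OPENING is the opening, from 0 (shut) to 1 (fully open), set as the call begins (- or left out, the last holds). The fingers move at their own pace and stop on an object; FORCE is the grip in N (left out, the last holds). Time passes only in rows, so rows that repeat a pose let the fingers close, or fill a call up. It gives the time, the measured TCP pose, the force and the opening at its end, in the units of the state.
- status.get_obs(): the state, without advancing time (a new reading comes with each control period).
- camera(name): name is "scene" or "top" or "wrist"; returns a dict with "color" (480x640x3 uint8, red, green, blue), "vfov" (degrees; the focal length in pixels is half the picture's height over the tangent of half this angle, whatever the lens; pixels are square), "cx", "cy" (the principal point, pixels), "D" ([k1, k2, p1, p2, k3] as OpenCV has them; the pictures are not rectified), "rvec" (rotation vector, rad) and "tvec" (3), from world to camera coordinates, as OpenCV has them. Camera axes: x right, y down, z forward; pixel columns grow to the right and rows downward; lengths in m; the calibration is good to about 2 mm. A picture is of the moment at which its call begins. There is no depth.
- bot.job_done(): hands the job in, once; it reports no verdict.
The state is a dict: "time": time; "q": joint angles; "qd": joint speeds; "joint_efforts": joint torques, N m; "ee_pos": TCP position; "tcp_rot": TCP orientation; "wrist_force": force on the tool from outside, world axes, zero at the start; "torque": the same for the moment, N m; "opening": finger opening in m.
Only numpy, scipy, OpenCV 4.12 (cv2) and the standard library are available. Lean on these libraries where they do the work, as an engineer would, in place of code of your own. Each camera call takes 0.05 s, during which the arm holds its last target. There are 200 camera calls.

### The job

I want to turn the painting wheel to its next station, so free it for me: lift the cover plate off its two pins on the grey index head and lay it down gently, flat on the bench, knob up and clear of the head. Then take the red plunger knob in the pocket, pull it fully back against its spring so that its pin is clear of the hole in the wheel's edge, and finish while still holding it back. Leave the wheel where it stands, and do not disturb the study on it or the things around.

Things in the scene. Friction and masses are not known exactly. Their poses are not given: they have to be found in the camera images.
- index_head: Grey cast index head of the painting wheel, screwed to the bench. Origin on the bench surface under the middle of its pocket; its x points level to the wheel's axis, 175 mm away; z up. A box open at the top: outside x -55 to 56, y -72 to 72, rim at z 70 mm; pocket inside x -45 to 44, y -58 to 58, floor at z 10. A 10 mm base plate, y -78 to 78, runs on under the wheel
- pin_left (a point): Top of one of two upright steel pins, 6 mm in diameter, that stand 10 mm above the rim of the index head, at (0, 65) mm in its frame; the other is at (0, -65) mm
- cover: Loose steel cover plate, 116 (x) x 150 (y) x 4 mm, 0.15 to 0.28 kg, lying on the head's rim and closing the pocket, with two 9 mm holes over the two pins. Origin at the centre of its underside; z up through the knob. Lift it at least 12 mm straight up to free it from the pins
- cover_knob (a point): Grip point on the black upright round knob at the middle of the cover, 28 mm above the plate's underside; the knob is 22 mm in diameter and spans 14 to 38 mm above the underside
- plunger_grip (a point): Middle of the red plunger knob's neck, in the pocket under the cover, 50 mm above the bench, at (15, 0) mm of the head when home; moves with it. Lies level along the head's x: neck 18 mm thick, 32 long; then, away from the wheel, an end 29 mm thick, 9 long; towards the wheel, 3 mm off, a fixed 19 mm sleeve. Take it from above, a finger on each y side: 49 mm free beside the neck, 31 below
- plunger (a joint): Travel of the sprung plunger in m: 0 = home, the pin 9 mm deep in its hole in the wheel's edge; grows as the knob is pulled along the head's -x, away from the wheel; 0.014 = stop, the pin 5 mm clear of the hole. The spring pulls it home with 5 N at 0 and 12 N at the stop; it does not stay out by itself
- wheel (a joint): Angle of the wheel in rad about its upright axis, 0 at the start; locked by the plunger's pin while that is in its hole, turns easily when it is clear
- wheel_top (a point): Centre of the round aluminium wheel table, 224 mm in diameter, on its upper face 70.5 mm above the bench
- study_teal: Small wax painting on a board, mottled teal and orange, 121 x 127 x 11 mm, lying loose on the wheel; origin at the centre of its underside. Leave alone
- tin_plum: Small steel tin of plum-coloured wax, 58 mm across, 50 mm high, standing on the bench right or left of the wheel; origin at the centre of its underside. Leave alone
- tin_oxide: Small pale tin of red-brown wax, 59 mm across, 45 mm high, standing on the bench left or right of the wheel; origin at the centre of its underside. Leave alone
- brush_4: Flat wooden brush, 221 x 30 x 14 mm, lying on the bench to the left of the wheel, its length along its own y; origin at the centre of its underside. Leave alone
- clear_bench (a point): A point on the bench surface to the right of the head, in the middle of bare bench about 200 x 200 mm where there is room to lay the cover (any other bare bench will do as well)

How it is judged:
By the outcome, as a careful person would: the job done as asked, in the order asked, and still so for the second after the job is handed in, while the arm keeps its last pose, push and grip.
It also fails if it takes over 53 s, if anything falls off the work surface, if the arm or the gripper's body presses on something with over 40 N, if the wrist force passes 120 N, or if a joint passes its speed limit or range.

## Working session

There is one attempt and no reset: what is moved stays moved. The work goes in short steps, Python scripts to look and compute and a shell command to move; the robot and the scene stay as the last step left them, time stands still between calls to the robot, and variables do not carry over. Pictures are saved under pics/ and viewed, about 8 in all and at most 12, crops included, and the job is handed in when it is done.

```bash
mkdir -p pics; ls; cat > h.py <<'E'
import numpy as np, cv2
from workcell import status, camera, bot
def shot(n,f=None):
    c=camera(n)
    if f: cv2.imwrite('pics/'+f,c['color'][:,:,::-1])
    return c
def K(c):
    f=240/np.tan(np.radians(c['vfov'])/2)
    return np.array([[f,0,c['cx']],[0,f,c['cy']],[0,0,1.]])
def ray(c,uv,z):
    p=cv2.undistortPoints(np.array(uv,float).reshape(-1,1,2),K(c),np.array(c['D'],float))[:,0]
    R=cv2.Rodrigues(np.array(c['rvec'],float))[0];t=np.array(c['tvec'],float).ravel()
    o=-R.T@t;d=np.c_[p,np.ones(len(p))]@R
    return o+d*((z-o[2])/d[:,2])[:,None]
def proj(c,P):
    return cv2.projectPoints(np.array(P,float).reshape(-1,1,3),np.array(c['rvec'],float),np.array(c['tvec'],float),K(c),np.array(c['D'],float))[0][:,0]
E
python3 - <<'E'
from h import *
import pickle
a=shot('top','top1.png');b=shot('scene','sc1.png');pickle.dump((a,b),open('c1.pkl','wb'))
s=status.get_obs();print(s['time'],s['ee_pos'],s['tcp_rot'],s['opening'],s['wrist_force'],bot.grasp_offset)
E
```

```text
pics
0.1 [0.16130467 0.52556459 0.20045229] [ -91.26803691   89.93189949 -108.3306858 ] 0.08542009864776237 [-0.13697951  0.20160222 -0.8998657 ] 0.0187
```

View pics/top1.png

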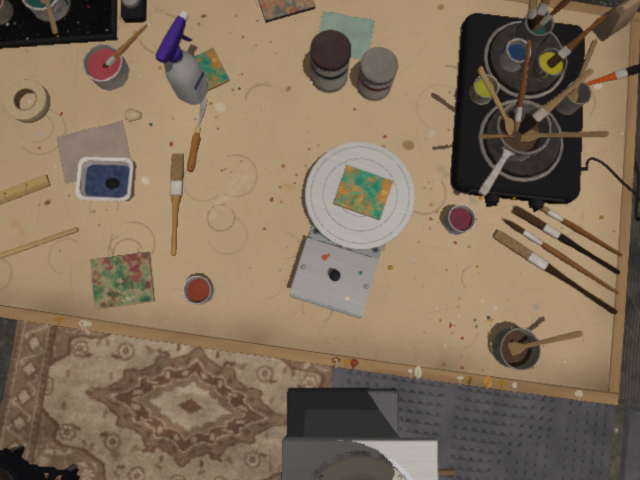

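View pics/sc1.png

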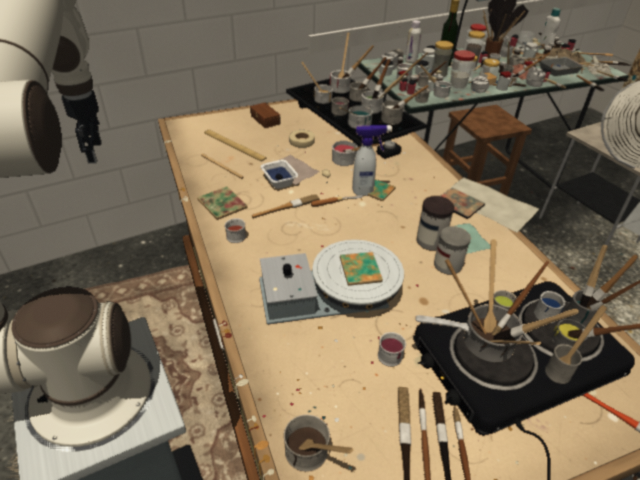

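The top view shows the wheel centred at about (360,196), the cover below it with its knob at about (334,274), tins at (198,290) and (460,219), and bare bench right of the head at about (430,300). The scene view agrees.

```bash
python3 - <<'E'
from h import *
import pickle
a,b=pickle.load(open('c1.pkl','rb'))
np.set_printoptions(precision=4,suppress=True)
print('wheel',ray(a,[[360,196]],.0705),'knobtop',ray(a,[[334.5,275]],.108), 'scene knobtop',ray(b,[[287.5,266]],.108))
print('corners',ray(a,[[307,235],[291,297],[362,316],[380,250]],.074))
print('tins',ray(a,[[198,290]],.045),ray(a,[[460,219]],.05),'clear',ray(a,[[430,310],[425,290],[335,360],[500,345]],0))
for n,c in(('t',a),('s',b)):
  im=c['color']
  u=proj(c,[ray(a,[[334.5,275]],.108)[0]])[0];print(n,u)
  x,y=[int(v) for v in u]
  cr=cv2.resize(im[max(0,y-60):y+60,x-80:x+80],None,fx=5,fy=5,interpolation=cv2.INTER_CUBIC)
  cv2.imwrite(f'pics/{n}crop.png',cr[:,:,::-1]);print(x-80,y-60)
E
```

```text
wheel [[0.6406 0.0059 0.0705]] knobtop [[0.4769 0.0581 0.108 ]] scene knobtop [[0.4792 0.0603 0.108 ]]
corners [[ 0.5588  0.1123  0.074 ]
 [ 0.4352  0.1421  0.074 ]
 [ 0.3994  0.0022  0.074 ]
 [ 0.5303 -0.0337  0.074 ]]
tins [[0.4481 0.3314 0.045 ]] [[ 0.5996 -0.2028  0.05  ]] clear [[ 0.4133 -0.1477  0.    ]
 [ 0.4553 -0.1377  0.    ]
 [ 0.3086  0.0517  0.    ]
 [ 0.3413 -0.2948  0.    ]]
t [334.5 275. ]
254 215
s [287.0199 266.8795]
207 206
```

View pics/tcrop.png

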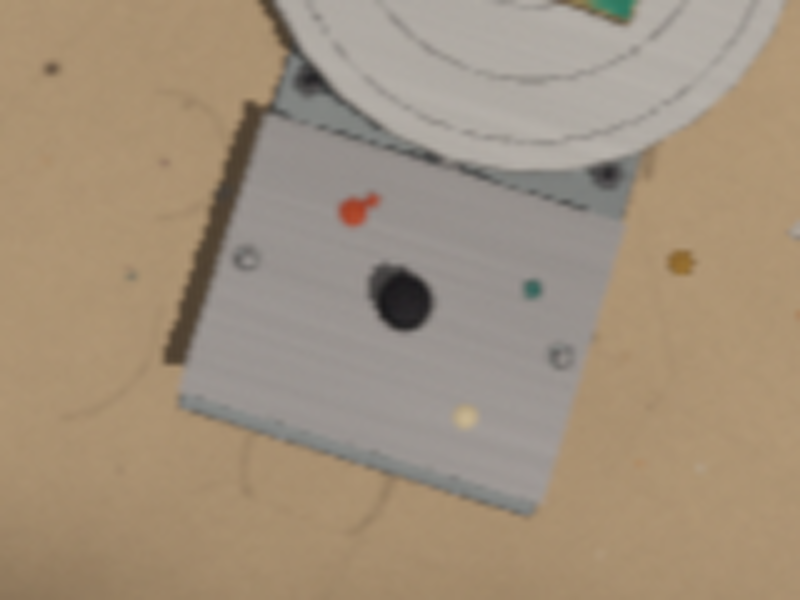

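```bash
cat >> h.py <<'E'
from scipy.spatial.transform import Rotation as Ro
def tool(target, yawy=None):
    """shift (mm) in tool axes to world TCP target; turn so that tool y lies along +-yawy"""
    s=status.get_obs();R=Ro.from_euler('xyz',s['tcp_rot'],degrees=True).as_matrix()
    print('t',round(s['time'],2),'pos',np.round(s['ee_pos'],4),'F',np.round(s['wrist_force'],1),'open',round(s['opening'],4),'q6',np.round(s['q'][5],1))
    print('tool axes\n',np.round(R,3))
    print('shift mm',np.round(R.T@(np.array(target)-s['ee_pos'])*1e3,1))
    if yawy is not None:
        v=R.T@np.array([*yawy,0]);a=np.degrees(np.arctan2(v[2],v[1]));print('turn',(a+90)%180-90)
E
python3 - <<'E'
from h import *
import pickle
a,b=pickle.load(open('c1.pkl','rb'))
np.set_printoptions(precision=4,suppress=True)
L,Rr=ray(a,np.array([[246,258],[561,356]])/5-.4+[254,215],.080)[:,:2]
k=ray(a,np.array([[405,302]])/5-.4+[254,215],.108)[0]
y=L-Rr;print('pins',L,Rr,np.linalg.norm(y),'mid',(L+Rr)/2,'knob',k)
y/=np.linalg.norm(y);x=np.array([y[1],-y[0]]);print('hx',x,'hy',y,'yaw',np.degrees(np.arctan2(x[1],x[0])),'wheel pred',(L+Rr)/2+.175*x)
m=(L+Rr)/2
tool([*m,.17],y)
E
```

```text
pins [0.4957 0.1197] [ 0.4584 -0.0047] 0.12984676767819156 mid [0.477  0.0575] knob [0.4769 0.0579 0.108 ]
hx [ 0.9578 -0.2873] hy [0.2873 0.9578] yaw -16.695464711070947 wheel pred [0.6447 0.0072]
t 0.1 pos [0.1613 0.5256 0.2005] F [-0.1  0.2 -0.9] open 0.0854 q6 90.0
tool axes
 [[-0.     0.293  0.956]
 [-0.001  0.956 -0.293]
 [-1.    -0.001 -0.   ]]
shift mm [  30.9 -354.8  439.2]
turn -0.3671853328497434
```

```bash
python3 -m jog '0 -30 40 0;0 -80 100 0;0 -130 160 0;0 -175 220 0;0 -220 275 0;0 -265 330 -0.3;0 -310 385 -0.3;0 -340 420 -0.3' 0.6 40; python3 -m jog '10 -10 15 0;20 -15 20 0;30 -15 20 0;30 -15 20 0;30 -15 20 0;30 -15 20 0;30 -15 20 0;30 -15 20 0'; python3 - <<'E'
from h import *
import pickle
c=shot('wrist','w1.png');pickle.dump(c,open('w1.pkl','wb'))
tool([.477,.0577,.0793],[.2873,.9578])
print(proj(c,[[.477,.0577,.108],[.4957,.1197,.08],[.4584,-.0047,.08]]))
E
```

```text
time: 1.1
ee_pos: [0.4349, 0.1199, 0.201]
tcp_rot: [57.3, 90.0, 40.6]
wrist_force: [1.2, 1.5, 0.1]
opening: 0.0511
time: 2.1
ee_pos: [0.449, 0.1018, 0.1712]
tcp_rot: [27.0, 90.0, 10.2]
wrist_force: [-0.1, -0.2, -0.9]
opening: 0.0513
t 2.15 pos [0.449  0.1017 0.1711] F [ 0.  -0.1 -0.3] open 0.0514 q6 29.5
tool axes
 [[ 0.     0.288  0.957]
 [ 0.     0.957 -0.288]
 [-1.     0.     0.   ]]
shift mm [ 91.8 -34.1  39.5]
turn -0.06726843327835752
[[270.18802466 302.05602426]
 [367.1294797  284.07109233]
 [183.93720841 283.68750377]]
```

View pics/w1.png

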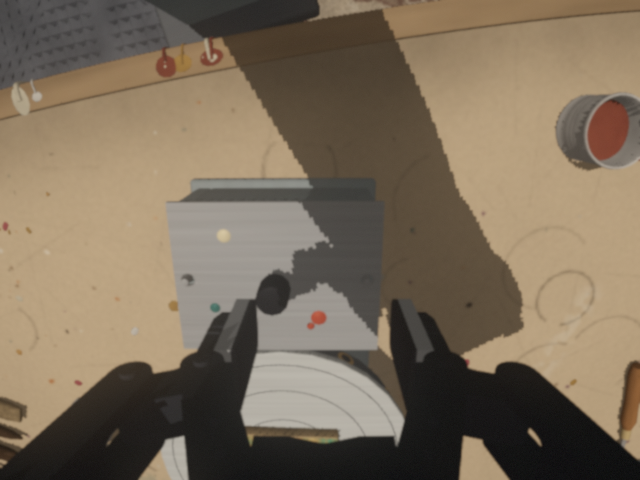

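The wrist view shows the cover with its pins at (188,280) and (368,280), within 4 px of where I projected them. The knob is at about (272,293), so my position holds to about 2 mm. I'll go down onto the knob.

```bash
python3 -m jog '0 -17 20 0;0 -34 39.5 0;20 -34 39.5 0;40 -34 39.5 0;60 -34 39.5 0;75 -34 39.5 0;85 -34 39.5 0;91 -34 39.5 0'; python3 -m jog '0 0 0 0;0 0 0 0;0 0 0 0;0 0 0 0;0 0 0 0;0 0 0 0;0 0 0 0;0 0 0 0' 0 50; python3 - <<'E'
from h import *
tool([.477,.0577,.0793],[.2873,.9578])
E
```

```text
time: 3.15
ee_pos: [0.477, 0.0578, 0.0798]
tcp_rot: [128.1, 90.0, 111.4]
wrist_force: [0.0, 0.8, -0.1]
opening: 0.0513
time: 4.15
ee_pos: [0.477, 0.0577, 0.0801]
tcp_rot: [-10.0, 90.0, -26.7]
wrist_force: [0.1, -0.3, -0.6]
opening: -0.0003
t 4.15 pos [0.477  0.0577 0.0801] F [ 0.1 -0.3 -0.6] open -0.0003 q6 23.7
tool axes
 [[ 0.     0.288  0.958]
 [-0.     0.958 -0.288]
 [-1.    -0.     0.   ]]
shift mm [ 0.8 -0.   0. ]
turn -0.06530778419603678
```

The fingers closed on nothing, so I'll look.

```bash
python3 - <<'E'
from h import *
import pickle
b=shot('scene');w=shot('wrist');t=shot('top');pickle.dump((b,w,t),open('c2.pkl','wb'))
im=np.hstack([cv2.resize(b['color'][200:350,200:400],(400,300),interpolation=cv2.INTER_CUBIC),cv2.resize(t['color'][170:350,220:460],(400,300),interpolation=cv2.INTER_CUBIC)])
im2=np.hstack([cv2.resize(w['color'],(400,300)),cv2.resize(w['color'][240:480,160:480],(400,300))])
cv2.imwrite('pics/m2.png',np.vstack([im,im2])[:,:,::-1])
E
```

```text
(no output)
```

View pics/m2.png

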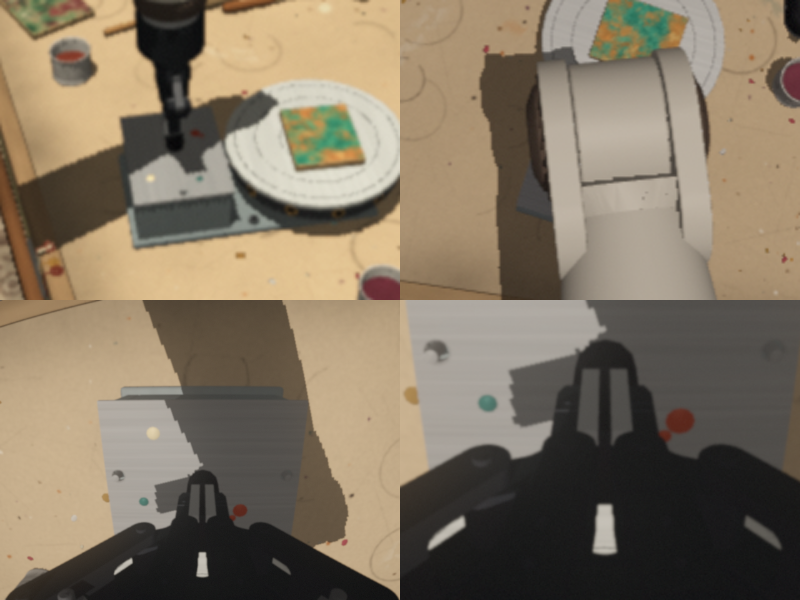

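The wrist view is ambiguous: there's a dark dome between or ahead of the fingers at about (324,280) in the full image, and the cover hasn't moved. I'll project the known points to interpret it.

```bash
python3 - <<'E'
from h import *
import pickle
b,w,t=pickle.load(open('c2.pkl','rb'))
np.set_printoptions(precision=1,suppress=True)
P=[[.477,.0577,.108],[.477,.0577,.084],[.477,.0577,.080],[.477,.0577,.0987],[.4957,.1197,.08],[.4584,-.0047,.08]]
print('wrist',proj(w,P));print('scene',proj(b,P))
cr=lambda c,x,y,dx,dy:cv2.resize(c['color'][y:y+dy,x:x+dx],(400,400*dy//dx),interpolation=cv2.INTER_CUBIC)
im=np.hstack([cr(b,247,220,80,80),cr(w,260,240,130,130)])
g=np.clip((im/255.)**.5*255,0,255).astype(np.uint8)
cv2.imwrite('pics/m3.png',g[:,:,::-1])
E
```

```text
wrist [[323.7 317.2]
 [323.6 291.2]
 [323.6 287.4]
 [323.6 306.3]
 [462.8 287. ]
 [183.7 287.2]]
scene [[287.1 267. ]
 [287.3 274.4]
 [287.3 275.6]
 [287.2 269.9]
 [283.3 257.5]
 [291.8 295.2]]
```

View pics/m3.png

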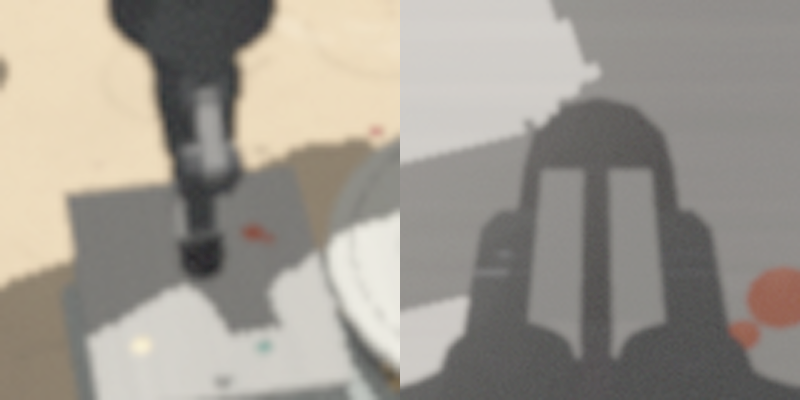

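```bash
python3 - <<'E'
from h import *
import pickle
a,b0=pickle.load(open('c1.pkl','rb'));b,w,t=pickle.load(open('c2.pkl','rb'));w1=pickle.load(open('w1.pkl','rb'))
np.set_printoptions(precision=3,suppress=True)
for n,c in(('scene',b),('wrist',w),('wrist1',w1)):
  R=cv2.Rodrigues(np.array(c['rvec'],float))[0];print(n,-R.T@np.array(c['tvec']).ravel(),'fwd',R[2],c['vfov'])
P=np.array([[.477,.0577,.0]]*3);P[:,2]=[.108,.084,.080]
print('w1 proj',proj(w1,P))
cr=lambda c,x,y,d:cv2.resize(c['color'][y:y+d,x:x+d],(400,400),interpolation=cv2.INTER_CUBIC)
cr2=lambda c,x,y,d:cv2.resize(c['color'][y:y+d,x:x+d],(400,400),interpolation=cv2.INTER_NEAREST)
im=np.hstack([cr2(b0,267,240,40),cr2(b,267,240,40)])
g=np.clip((im/255.)**.5*255,0,255).astype(np.uint8)
cv2.imwrite('pics/m4.png',g[:,:,::-1])
E
```

```text
scene [ 0.114 -0.732  0.925] fwd [ 0.362  0.666 -0.653] 50.45004858248261
wrist [0.401 0.08  0.251] fwd [ 0.291 -0.088 -0.953] 60.939482721722285
wrist1 [0.373 0.124 0.343] fwd [ 0.292 -0.088 -0.953] 60.939482721722285
w1 proj [[270.188 302.056]
 [274.435 286.346]
 [275.079 283.967]]
```

View pics/m4.png

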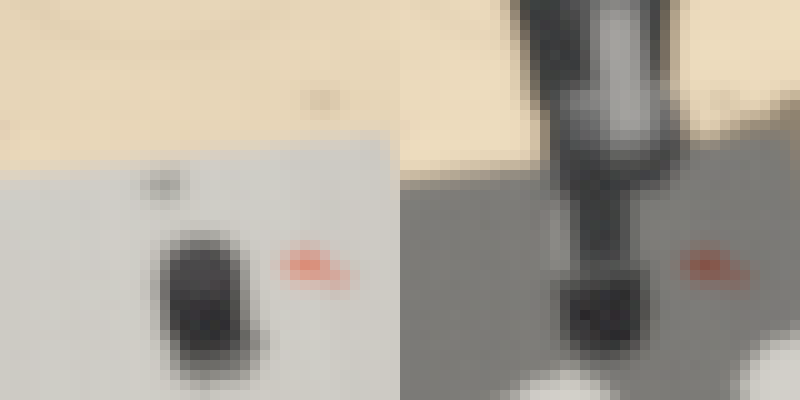

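```bash
python3 - <<'E'
from h import *
import pickle
b,w,t=pickle.load(open('c2.pkl','rb'));w1=pickle.load(open('w1.pkl','rb'))
np.set_printoptions(precision=1,suppress=True)
y=np.array([.288,.957,0]);x=np.array([.957,-.288,0])
for n,c,p,o in(('w1',w1,[.449,.1017,.1711],.0257),('w2',w,[.477,.0577,.0801],.0)):
  for dz in(0,.01,.02,.03,.04):
    q=np.array(p)+[0,0,dz]
    print(n,dz,proj(c,[q+o*y,q-o*y,q+o*y-.011*x,q-o*y-.011*x]).ravel(), 'scene',proj(b,[q]).ravel())
E
```

```text
w1 0 [379.3 287.3 267.9 287.2 380.4 265.1 266.8 265. ] scene [267.4 238.9]
w1 0.01 [382.2 296.9 264.9 296.8 383.4 273.7 263.8 273.6] scene [267.2 235.6]
w1 0.02 [385.5 307.5 261.7 307.5 386.9 283.3 260.4 283.2] scene [267.  232.2]
w1 0.03 [389.1 319.4 258.1 319.4 390.7 294.  256.6 294. ] scene [266.8 228.8]
w1 0.04 [393.2 332.8 254.  332.7 395.  306.1 252.3 306.1] scene [266.6 225.3]
w2 0 [323.6 287.5 323.6 287.5 323.6 265.3 323.6 265.3] scene [287.3 275.5]
w2 0.01 [323.6 297.2 323.6 297.2 323.7 273.9 323.7 273.9] scene [287.3 272.5]
w2 0.02 [323.7 307.9 323.7 307.9 323.7 283.6 323.7 283.6] scene [287.2 269.4]
w2 0.03 [323.7 319.8 323.7 319.8 323.7 294.4 323.7 294.4] scene [287.1 266.3]
w2 0.04 [323.7 333.3 323.7 333.3 323.7 306.5 323.7 306.5] scene [287.1 263.2]
```

The fingertips measure about 28 to 30 mm higher than the reported TCP. The wrist images and the scene image agree on this, and so does the fact that the fingers shut above the knob. I'll open and go down in steps, watching the force.

```bash
python3 -m jog '0 0 0 0;0 0 0 0;0 0 0 0;0 0 0 0;2 0 0 0;4 0 0 0;6 0 0 0;8 0 0 0' 0.6; python3 -m jog '1 0 0 0;3 0 0 0;5 0 0 0;7 0 0 0;9 0 0 0;10 0 0 0;10 0 0 0;10 0 0 0'; python3 - <<'E'
from h import *
import pickle
w=shot('wrist');b=shot('scene');pickle.dump((b,w),open('c3.pkl','wb'))
im=np.hstack([cv2.resize(b['color'][230:290,257:317],(400,400)),cv2.resize(w['color'][200:360,240:400],(400,400))])
g=np.clip((im/255.)**.5*255,0,255).astype(np.uint8)
cv2.imwrite('pics/m5.png',g[:,:,::-1])
tool([.477,.0577,.052])
E
```

```text
time: 5.3
ee_pos: [0.4769, 0.0577, 0.0719]
tcp_rot: [-152.1, 90.0, -168.9]
wrist_force: [0.2, -0.4, -0.7]
opening: 0.0515
time: 6.3
ee_pos: [0.477, 0.0578, 0.0622]
tcp_rot: [18.4, 90.0, 1.6]
wrist_force: [-0.0, -0.3, 0.2]
opening: 0.0512
t 6.4 pos [0.477  0.0577 0.0622] F [0.4 0.7 0.1] open 0.0509 q6 23.7
tool axes
 [[ 0.     0.288  0.958]
 [-0.     0.958 -0.288]
 [-1.     0.     0.   ]]
shift mm [10.2 -0.1 -0. ]
```

View pics/m5.png

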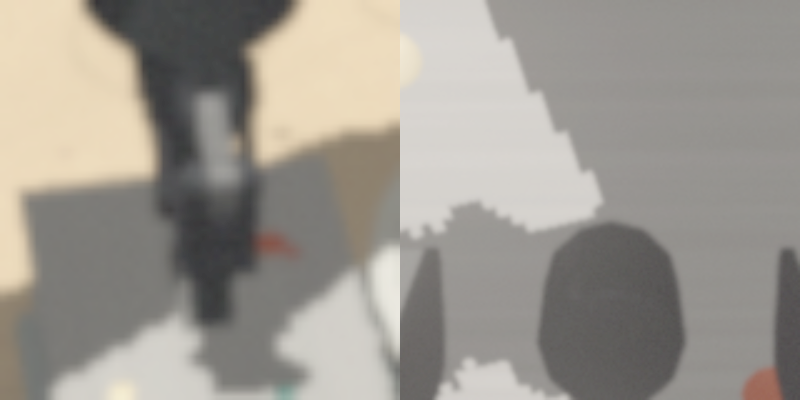

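Still no contact at TCP z 0.062, although the plate top is at 0.074, so the tip offset is real. The knob is centred between the fingers. I'll go 9 mm lower and close.

```bash
python3 -m jog '2 0 0 0;4 0 0 0;6 0 0 0;8 0 0 0;9 0 0 0;9 0 0 0;9 0 0 0;9 0 0 0'; python3 -m jog '0 0 0 0;0 0 0 0;0 0 0 0;0 0 0 0;0 0 0 0;0 0 0 0;0 0 0 0;0 0 0 0' 0 50
```

```text
time: 7.4
ee_pos: [0.477, 0.0578, 0.0532]
tcp_rot: [30.1, 90.0, 13.3]
wrist_force: [-0.2, 0.1, 0.3]
opening: 0.0511
time: 8.4
ee_pos: [0.4771, 0.0578, 0.0533]
tcp_rot: [30.4, 90.0, 13.6]
wrist_force: [-1.2, -0.0, 5.3]
opening: 0.0206
```

```bash
python3 -m jog '-2 0 0 0;-5 0 0 0;-10 0 0 0;-15 0 0 0;-20 0 0 0;-27 0 0 0;-35 0 0 0;-40 0 0 0' - 60; python3 - <<'E'
from h import *
tool([.477,.0577,.0933])
E
```

```text
time: 9.4
ee_pos: [0.4772, 0.0578, 0.0938]
tcp_rot: [22.6, 90.0, 5.8]
wrist_force: [-0.2, 1.1, -2.0]
opening: 0.02
t 9.4 pos [0.4772 0.0578 0.0938] F [-0.2  1.1 -2. ] open 0.02 q6 23.7
tool axes
 [[ 0.001  0.288  0.958]
 [ 0.     0.958 -0.288]
 [-1.     0.     0.001]]
shift mm [ 0.5 -0.1 -0.2]
```

It carries 2 N, about 0.2 kg, so the cover is held. I'll carry it to the right.

```bash
python3 -m jog '-3 -8 0 0;-5 -30 0 0;-5 -60 0 0;-5 -95 0 0;-5 -130 0 0;-5 -160 0 0;-5 -180 0 0;-5 -187 0 0'; python3 -m jog '5 0 0 0;15 0 0 0;30 0 0 0;45 0 0 0;60 0 0 0;70 0 0 0;78 0 0 0;82 0 0 0'; python3 - <<'E'
from h import *
import pickle
b=shot('scene');w=shot('wrist');pickle.dump((b,w),open('c4.pkl','wb'))
im=np.hstack([cv2.resize(b['color'][220:420,160:426],(400,300)),cv2.resize(w['color'],(400,300))])
cv2.imwrite('pics/m6.png',im[:,:,::-1])
tool([.477-.187*.288,.0577-.187*.958,-.0167])
E
```

```text
time: 10.4
ee_pos: [0.4225, -0.1224, 0.0981]
tcp_rot: [-146.1, 90.0, -163.0]
wrist_force: [0.7, -0.4, -1.6]
opening: 0.0199
time: 11.4
ee_pos: [0.423, -0.1213, 0.0157]
tcp_rot: [-172.5, 90.0, 170.7]
wrist_force: [-0.4, 0.8, -1.1]
opening: 0.0204
t 11.5 pos [ 0.423  -0.1213  0.0159] F [-0.5  0.3 -1.6] open 0.0201 q6 0.8
tool axes
 [[-0.     0.288  0.957]
 [ 0.     0.957 -0.288]
 [-1.    -0.    -0.   ]]
shift mm [32.6 -0.1  0.2]
```

View pics/m6.png

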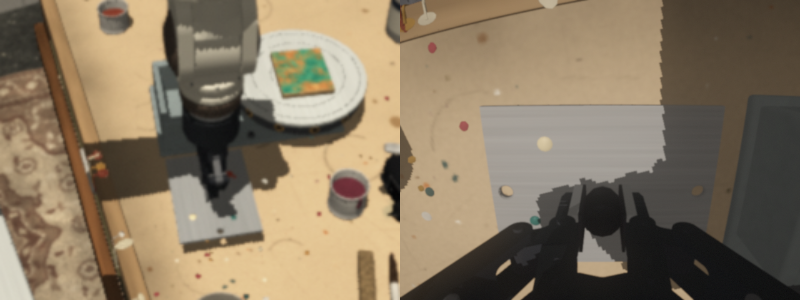

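The cover is held level over bare bench, clear of the head and the plum tin. Its underside is about 33 mm up.

```bash
python3 -m jog '6 0 0 0;13 0 0 0;19 0 0 0;24 0 0 0;27 0 0 0;29 0 0 0;30 0 0 0;30.5 0 0 0'; python3 -m jog '0.3 0 0 0;0.6 0 0 0;0.9 0 0 0;1.1 0 0 0;1.3 0 0 0;1.5 0 0 0;1.7 0 0 0;1.7 0 0 0'
```

```text
time: 12.5
ee_pos: [0.4231, -0.1213, -0.0144]
tcp_rot: [3.1, 90.0, -13.6]
wrist_force: [0.1, -0.2, -2.3]
opening: 0.02
time: 13.5
ee_pos: [0.423, -0.1213, -0.0161]
tcp_rot: [177.8, 90.0, 161.0]
wrist_force: [0.4, -0.3, -2.3]
opening: 0.02
```

```bash
python3 -m jog '0.2 0 0 0;0.4 0 0 0;0.6 0 0 0;0.8 0 0 0;0.8 0 0 0;0.8 0 0 0;0.8 0 0 0;0.8 0 0 0'
```

```text
time: 14.5
ee_pos: [0.4231, -0.1213, -0.0167]
tcp_rot: [-6.0, 90.0, -22.8]
wrist_force: [-3.1, 0.8, 6.0]
opening: 0.0199
```

Contact is at +6 N. I'll release, rise and go above the plunger.

```bash
python3 -m jog '0 0 0 0;0 0 0 0;0 0 0 0;0 0 0 0;-3 0 0 0;-10 0 0 0;-22 0 0 0;-40 0 0 0' 0.55 40; python3 -m jog '-15 0 0 0;-35 0 0 0;-55 0 0 0;-70 10 0 0;-75 35 3 0;-75 70 6 0;-75 105 10 0;-75 135 12 0'; python3 -m jog '0 20 2 0;0 40 3 0;0 52 3 0;0 52 3 0;0 52 3 0;0 52 3 0;0 52 3 0;0 52 3 0'; python3 - <<'E'
from h import *
import pickle
w=shot('wrist','w7.png');t=shot('top');b=shot('scene');pickle.dump((b,w,t),open('c5.pkl','wb'))
tool([.4914,.0532,.001],[.2873,.9578])
print(proj(w,[[.4914,.0532,.059],[.4957,.1197,.08],[.4584,-.0047,.08]]))
im=np.hstack([cv2.resize(b['color'][220:420,160:426],(400,300)),cv2.resize(w['color'],(400,300))])
cv2.imwrite('pics/m7.png',im[:,:,::-1])
E
```

```text
time: 15.5
ee_pos: [0.423, -0.1213, 0.0242]
tcp_rot: [171.6, 90.0, 154.9]
wrist_force: [0.2, 0.1, 1.1]
opening: 0.0471
time: 16.5
ee_pos: [0.4739, 0.0063, 0.0986]
tcp_rot: [43.2, 90.0, 26.5]
wrist_force: [0.4, -0.3, -0.8]
opening: 0.0468
time: 17.5
ee_pos: [0.4913, 0.0532, 0.0981]
tcp_rot: [7.8, 90.0, -9.0]
wrist_force: [-0.1, 0.6, 0.0]
opening: 0.0469
t 17.65 pos [0.4913 0.0533 0.0981] F [-0.4  0.3  0.3] open 0.0471 q6 23.0
tool axes
 [[-0.     0.289  0.957]
 [-0.     0.957 -0.289]
 [-1.    -0.    -0.   ]]
shift mm [97.1 -0.1  0.1]
turn -0.07415361753614036
[[323.76597387 257.62708804]
 [454.87841469 243.90144679]
 [192.68528244 244.15520952]]
```

View pics/m7.png

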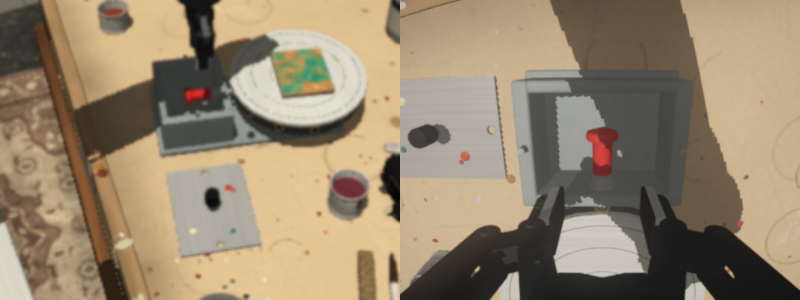

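The cover lies flat on the bench, knob up and clear of the head. The red neck is at about (323,250), as I predicted. I'll go down to it and close.

```bash
python3 -m jog '10 0 0 0;25 0 0 0;40 0 0 0;55 0 0 0;70 0 0 0;82 0 0 0;91 0 0 0;96 0 0 0'; python3 -m jog '0 0 0 0;0 0 0 0;0 0 0 0;0 0 0 0;0 0 0 0;0 0 0 0;0 0 0 0;0 0 0 0' 0 80; python3 - <<'E'
from h import *
tool([.4914,.0532,.001],[.2873,.9578])
E
```

```text
time: 18.65
ee_pos: [0.4913, 0.0534, 0.0016]
tcp_rot: [-152.6, 90.0, -169.3]
wrist_force: [0.2, -1.2, -0.1]
opening: 0.0469
time: 19.65
ee_pos: [0.4915, 0.053, 0.0027]
tcp_rot: [-34.2, 89.9, -51.0]
wrist_force: [-4.0, -4.6, 5.8]
opening: 0.0152
t 19.65 pos [0.4915 0.053  0.0027] F [-4.  -4.6  5.8] open 0.0152 q6 23.0
tool axes
 [[ 0.001  0.289  0.957]
 [-0.001  0.957 -0.289]
 [-1.    -0.001  0.001]]
shift mm [ 1.7  0.1 -0.1]
turn -0.08439069242247399
```

The opening fits the 18 mm neck, allowing for the same pad squeeze I saw on the knob. I'll pull back slowly.

```bash
python3 -m jog '0 0 -1.5 0;0 0 -3.5 0;0 0 -5.5 0;0 0 -7.5 0;0 0 -9.5 0;0 0 -11 0;0 0 -12 0;0 0 -13 0'; python3 - <<'E'
from h import *
tool([.4914-.014*.957,.0532+.014*.289,.001])
E
```

```text
time: 20.65
ee_pos: [0.4811, 0.0562, 0.0027]
tcp_rot: [-8.1, 89.7, -24.9]
wrist_force: [8.4, -8.8, -2.5]
opening: 0.0155
t 20.65 pos [0.4811 0.0562 0.0027] F [ 8.4 -8.8 -2.5] open 0.0155 q6 23.6
tool axes
 [[ 0.004  0.289  0.957]
 [-0.002  0.957 -0.289]
 [-1.    -0.001  0.005]]
shift mm [ 1.7  0.1 -3.3]
```

```bash
python3 -m jog '0 0 -0.7 0;0 0 -1.4 0;0 0 -2 0;0 0 -2.6 0;0 0 -3.2 0;0 0 -3.6 0;0 0 -4 0;0 0 -4 0'; python3 - <<'E'
from h import *
tool([.4914-.014*.957,.0532+.014*.289,.001])
E
```

```text
time: 21.65
ee_pos: [0.4782, 0.0571, 0.0028]
tcp_rot: [-6.5, 89.6, -23.3]
wrist_force: [13.3, -10.5, -5.3]
opening: 0.0156
t 21.65 pos [0.4782 0.0571 0.0028] F [ 13.3 -10.5  -5.3] open 0.0156 q6 23.8
tool axes
 [[ 0.006  0.29   0.957]
 [-0.003  0.957 -0.29 ]
 [-1.    -0.001  0.007]]
shift mm [ 1.8  0.1 -0.3]
```

The force along the pull is 15.8 N, more than the 12 N spring, after 13.9 mm of travel, so it's at the stop. I'll add 1 mm of margin and check by camera.

```bash
python3 -m jog '0 0 -0.5 0;0 0 -1 0;0 0 -1 0;0 0 -1 0;0 0 -1 0;0 0 -1 0;0 0 -1 0;0 0 -1 0'; python3 - <<'E'
from h import *
w=shot('wrist');b=shot('scene');t=shot('top')
tool([.4914-.014*.957,.0532+.014*.289,.001])
im=np.vstack([np.hstack([cv2.resize(b['color'][220:420,160:426],(400,300)),cv2.resize(w['color'][150:390,160:480],(400,300))]),np.hstack([cv2.resize(b['color'][230:310,250:357],(400,300)),cv2.resize(t['color'][120:345,190:490],(400,300))])])
cv2.imwrite('pics/m8.png',im[:,:,::-1])
E
```

```text
time: 22.65
ee_pos: [0.4782, 0.057, 0.0028]
tcp_rot: [-5.3, 89.5, -22.2]
wrist_force: [18.7, -12.0, -8.8]
opening: 0.0155
t 22.8 pos [0.4782 0.0571 0.0028] F [ 19.1 -12.4  -9.4] open 0.0156 q6 23.8
tool axes
 [[ 0.008  0.29   0.957]
 [-0.003  0.957 -0.29 ]
 [-1.    -0.001  0.009]]
shift mm [ 1.8  0.1 -0.3]
```

View pics/m8.png

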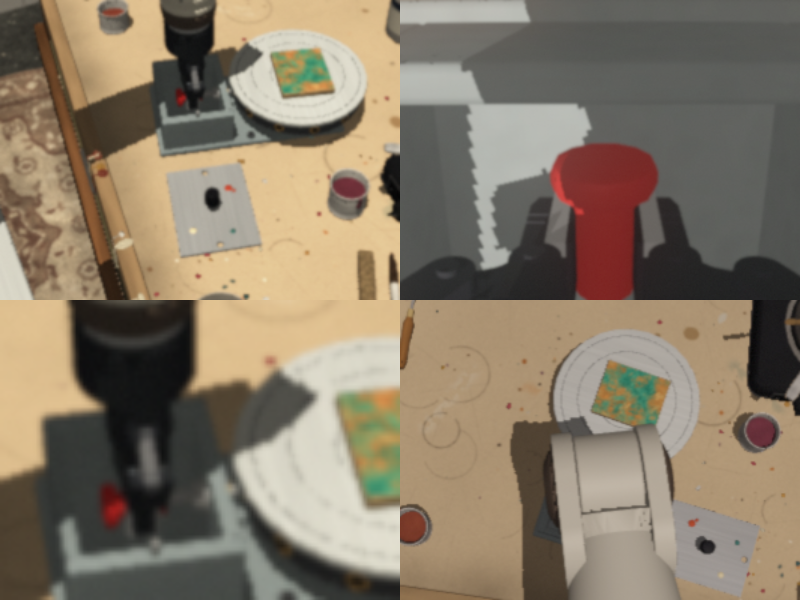

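The plunger is held at its stop: the extra 1 mm of command moved nothing and only raised the force. The wheel, study, tins and cover look undisturbed.

```bash
python3 -c "
from h import *
bot.job_done();tool([.478,.0572,.001])"
```

```text
the job is handed in; nothing more can be done
the job is handed in; nothing more can be done
```

The wheel is free to turn: the cover is off and the arm is holding the plunger fully back against its stop. I handed the job in at about 23 s of the 53 s allowed.

- **Cover:** I lifted it straight off its pins and laid it on the bench to the right of the head. The touchdown force was about 6 N. The pictures show it flat, knob up and clear of the head.
- **Plunger:** I gripped the neck and pulled it back 13.9 mm. The pull force went past the spring's 12 N to about 22 N, and a further 1 mm of command moved nothing, so it is at its stop. The pin itself can't be seen by the cameras, so I judge it clear from the travel and the force.
- **Surroundings:** In the last pictures the wheel, the study and the two tins stand as before. The brush was not in the last close-ups, but nothing went near it.

**Disagreement:** The fingertips measured about 28–30 mm higher than the stated tool point. Because of that, the first grasp closed on nothing above the cover knob. I corrected for it by stepping down while watching the force, and it disturbed nothing.

**Failed check:** The state could not be read after hand-in, so my last reading is from just before it.

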